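# Edge a filter strip out of its dock and lay it on the light bar

### The arm

A 6-joint arm with a two-finger parallel gripper is mounted at the origin on a cart in front of the work surface, level with it; the furniture and walls round the work are solid. World frame = base frame: x ahead of the robot, y to its left, z up, the work surface at z = 0. Lengths are in m, angles in degrees, forces in N, time in s.
With the tool pointing down it reaches from about 0.375 to 0.825 m from the base axis. Payload 5.5 kg.
Tool frame: the origin (TCP) lies midway between the tips of the shut fingers; the grasp point (between the pads) lies 19 mm behind it; z points along the fingers, y is the line along which they close (so a half turn about z gives the same grasp; the last joint's range is limited). The gripper opens to 85 mm and grips with 20 to 120 N. Pads are 22 mm wide; open, the fingers measure 114 mm over their backs; the gripper's body (76 mm by 85 mm) begins 54 mm behind the grasp point. The pads swing forward as they close: fully open they stand 13 mm farther back than shut.
Start: joints at [-67.552, 17.962, -2.699, 69.339, 0, 90], TCP at [0.229, -0.555, 0.231] pointing down, gripper open.
Joint ranges: [-152.73, 152.73], [-39.44, 99.34], [-58.76, 71.6], [-118.89, 123.64], [-81.53, 83.1], [-180, 180]. Speed limits (degrees/s): [136.94, 136.94, 172.46, 180, 180, 180].

### API

Orientations are given as a 3x3 rotation matrix whose columns are the frame's x, y, z axes.
In Python, from rig import sensors, cams, manip gives the robot as it stands.
- The arm moves only by the tool send_rows, never from a script. Its argument "series" is a list of rows, each a list of 7 numbers: the shift along the world's x, y, z in mm, then the turn, a rotation vector about the world's x, y, z in rad, then the closure, from 0 (fully open) to 1 (shut). A call has 1 to 8 rows; each row is the pose to reach, as a shift and turn from the pose commanded when the call began; what a row does not reach only later rows make up. A row lasts 1/8 s, in which the tool goes at most 62.5 mm and 10.7 degrees, less where a joint would pass 70% of its speed; a pose out of reach is approached as far as the arm can. A call with a gripper value outside its range is refused whole. The fingers move at their own pace and stop on an object; the grip force is fixed at half the most. Time passes only in rows, so rows that repeat a pose let the fingers close. It gives the time, the measured TCP pose, the force, the opening and the grip force at its end, in the units of the state.
- sensors.get_obs(): the state, without advancing time (a new reading comes with each control period).
- cams.grab_frame(name): name is "scene" or "side" or "wrist"; returns (picture, depth): 480x640x3 uint8, blue, green, red; 480x640 float32, m along the optical axis (not along the pixel's ray), 0 where there is no reading.
- cams.calibration(name): a dict with "fx", "fy", "cx", "cy" (pixels), "cam_to_world" (4x4, takes a point from camera to world coordinates). Camera axes: x right, y down, z forward; pixel columns grow to the right and rows downward; lengths in m; the calibration is good to about 2 mm. A picture is of the moment at which its call begins: read the wrist's pose just before it. calibration takes no time and is no camera call; for the wrist camera it gives the pose at the moment of the call.
- manip.sign_off(): hands the job in; it is judged then, once.
Trained networks look in the newest picture that a camera, given by its name, has taken for a name from the list of things; names that differ only in an ending like _2 or _b are one class to them, and where a whole thing is asked for, a point or a joint stands for the part that bears it (a point fixed in the world has none). Each returns a list of dicts, best first, with "conf" (0 to 1); they miss things now and then, are a little off and sometimes report something else, mostly with a low value. They report only what shows in the picture. A call takes as long as a camera call. They do not tell look-alikes from the thing itself.
- cams.look_for(camera, thing): "xyz" ([x, y, z] in m, in the coordinates of the camera as it stood for that picture, good to about 4 mm: the middle of the surface that is visible of it).
The state is a dict: "clock": time; "joint_pos": joint angles; "dq": joint speeds; "tau": joint torques, N m; "tcp_pos": TCP position; "orientation": TCP orientation; "force": force on the tool from outside, world axes, zero at the start; "wrist_torque": the same for the moment, N m; "width": finger opening in m; "finger_force": force on a finger pad.
Only numpy, scipy, OpenCV 4.12 (cv2) and the standard library are available. Lean on these libraries where they do the work, as an engineer would, in place of code of your own. Each camera call takes 0.05 s, during which the arm holds its last target. There are 200 camera calls.

### The job

The metal filter strip lies sunk in its raised dock, so neither its sides nor its rear end can be taken hold of. With a light fingertip pressure on its dark thumb patch, draw it out of the dock's open front until a good third of it, but clearly less than half, overhangs there; then pinch the overhanging end by its two long sides, lift the strip clear and lay it flat along the middle of the viewer's raised white light bar, and let go. It carries glass: never press it hard against the dock or the viewer, do not drop it on the worktop, and leave the bottle, the petri dish and the timer where they are.

Things in the scene. Friction and masses are not known exactly. Their poses are not given: they have to be found in the camera images.
- strip: Flat aluminium strip, 130 long (x) x 46 wide (y) x 6 mm thick, 150 to 310 g; origin at the centre of its underside, z up. Three round glass filters (red, yellow, green) flush in its top at x = -46, -14, +18 mm. Starts right side up in the dock, its front end (-x) about flush with the dock's open front. It balances at its origin: with 65 mm or more out of the dock it tips off.
- strip_patch (a point): Centre of the dark rubber thumb patch, 26 x 34 mm, flush with the strip's top at its rear (49 mm from the origin along +x, 6 mm up). Fingertips grip better here than the slippery bed does (friction about 0.2), so pressing down with a steady 7 to 13 N is enough to drag the strip. More than 25 N between strip and dock or viewer, sideways load of an off-centre pinch included, is too hard.
- dock: Fixed raised dock, black bed, blue walls; origin on the worktop straight below the seated strip's origin, x along the strip, open front at -x. Bed 40 mm high, from x = -65 to +69 mm. Pocket 52 mm wide (3 mm play each side), 8 mm thick side walls along the whole bed and rear wall beyond it, all 47.5 mm high: 1.5 mm above the strip's top. Screw feet 6 mm high stick out 12 mm at the sides.
- dock_front (a point): Middle of the bed's front edge, 65 mm from the dock's origin along -x, 40 mm above the worktop; below it a straight drop to the worktop. The strip's x in the dock's frame is minus its overhang here.
- viewer: Fixed filter viewer: black base 150 (x) x 70 (y) x 10 mm with a raised white light bar along its middle, 124 long (x) x 28 mm wide (y); origin on the worktop under its centre. The strip lies on the bar lengthwise, either way round, and sticks out 9 mm at both sides, so fingers holding its long sides can reach below it beside the bar.
- bar_top (a point): Centre of the light bar's top face, 32 mm above the worktop, straight above the viewer's origin.
- spectrophotometer: Fixed grey-white bench instrument to the right of the work, about 0.45 m deep (x 0.48 to 0.92) and 0.34 m wide (y -0.32 to +0.02), with an open lid, up to about 0.4 m tall. Nothing to do with it, but it stands between the arm's start and the work: swing past its front close to the robot, not over it.
- dropper_bottle: Bystander: brown bottle with grey cap, diameter 38, height 78 mm; origin under its centre.
- petri: Bystander: petri dish with lid, diameter 62, height 15 mm; origin under its centre.
- timer: Bystander: white timer, 66 x 62 x 18 mm; origin under its centre.
Not all that is in view belongs to the job. Of the things that look like the dock, the larger one is meant.

How it is judged (in metres and radians):
On the way, in this order (a step that is already met when the one before it is completed fails the run):
1. the strip lies level on the dock's bed with 35 to 60 mm of its front end overhanging the open front (x of strip in the frame of dock between -0.06 and -0.035 m and z of strip in the frame of dock between 0.037 and 0.043 m and angle between strip's own z axis and vertical below 0.06 rad), for 0.2 s.
2. the strip is held in the fingers, at least 20 mm above the dock's bed (z of strip in the frame of dock above 0.06 m and contact force between the fingers and strip above 1 N), for 0.1 s.
At the end, for the whole second after the job is handed in: The strip lies at rest, level (within 0.06 rad), right on the viewer's light bar: its centre within 20 mm along and 9 mm across the bar's middle, its length along the bar within 0.15 rad, its underside at 29 to 35 mm (x of strip in the frame of viewer between -0.02 and 0.02 m and y of strip in the frame of viewer between -0.009 and 0.009 m and z of strip in the frame of viewer between 0.029 and 0.035 m and angle between the x axis of strip and the x axis of viewer, either way round below 0.15 rad and angle between strip's own z axis and vertical below 0.06 rad and linear speed of strip below 0.01 m/s and contact force between strip and viewer above 0.5 N); the robot touches nothing.
It fails at once if the strip is pressed against the dock with more than 25 N (contact force between strip and dock above 25 N).
It fails at once if the strip is pressed against the viewer with more than 25 N (contact force between strip and viewer above 25 N).
It fails at once if the strip turns over or falls to the worktop (height (world z) of strip below 0.02 m or angle between strip's own z axis and vertical above 0.6 rad).
It fails at once if the bottle, the petri dish or the timer is moved more than 15 mm (distance of any of dropper_bottle, petri, timer from where it was at the start of the episode above 0.015 m).
It also fails if it takes over 61 s, if anything falls off the work surface, if the arm or the gripper's body presses on something with over 40 N, if the wrist force passes 120 N, or if a joint passes its speed limit or range.

## Working session

There is one attempt and no reset: what is moved stays moved. The work goes in short steps, Python scripts to look and compute and a tool call to move; the robot and the scene stay as the last step left them, time stands still between calls to the robot, and variables do not carry over. Pictures are saved under pics/ and viewed, at most 10 in all, crops included, and the job is handed in when it is done.

Besides the shell and the picture viewer there is one more tool, called after "Emit:" by a JSON object that holds its "name" and its "arguments", one argument or row to a line. send_rows: Moves the arm, as the interface text tells. Its arguments: {"type":"object","properties":{"series":{"type":"array"}},"required":["series"]}

```bash
mkdir -p pics; ls; cat > h.py <<'E'
import numpy as np, cv2
from rig import sensors, cams, manip
def world(name,p,T=None):
    T=np.array(cams.calibration(name)["cam_to_world"]) if T is None else T
    return (T@np.r_[p,1])[:3]
def cloud(name,depth):
    c=cams.calibration(name);v,u=np.mgrid[:480,:640]
    P=np.stack([(u-c["cx"])/c["fx"]*depth,(v-c["cy"])/c["fy"]*depth,depth,np.ones_like(depth)],-1)
    return (P@np.array(c["cam_to_world"]).T)[...,:3]
def pix(name,p):
    c=cams.calibration(name);q=np.linalg.inv(np.array(c["cam_to_world"]))@np.r_[p,1]
    return [round(float(c["fx"]*q[0]/q[2]+c["cx"])),round(float(c["fy"]*q[1]/q[2]+c["cy"]))]
E
python3 - <<'E'
from h import *
for n in ("scene","side"):
    im,d=cams.grab_frame(n); cv2.imwrite(f"pics/{n}1.png",im); np.save(f"{n}d.npy",d)
    for t in ("strip","strip_patch","dock","viewer","bar_top","dropper_bottle","petri","timer"):
        for r in cams.look_for(n,t)[:3]:
            w=world(n,r["xyz"]); print(n,t,round(r["conf"],2),w.round(3),pix(n,w))
print(sensors.get_obs())
E
```

```text
pics
scene strip_patch 0.69 [0.505 0.349 0.046] [290, 287]
scene dock 0.75 [0.505 0.376 0.028] [280, 303]
scene dock 0.56 [0.65  0.459 0.029] [185, 298]
scene viewer 0.82 [0.51  0.159 0.015] [349, 260]
scene bar_top 0.73 [0.509 0.157 0.01 ] [350, 263]
scene bar_top 0.39 [0.709 0.258 0.037] [240, 244]
scene dropper_bottle 0.96 [0.715 0.26  0.036] [238, 244]
scene petri 0.88 [0.683 0.125 0.015] [292, 234]
scene timer 0.86 [0.509 0.527 0.019] [216, 350]
side strip 0.89 [0.511 0.351 0.048] [343, 270]
side strip_patch 0.68 [0.517 0.531 0.013] [308, 323]
side strip_patch 0.67 [0.511 0.351 0.04 ] [343, 273]
side dock 0.84 [0.515 0.375 0.026] [338, 283]
side dock 0.83 [0.658 0.468 0.023] [263, 289]
side viewer 0.67 [0.516 0.158 0.013] [369, 247]
side bar_top 0.93 [0.515 0.162 0.01 ] [369, 249]
side dropper_bottle 0.89 [0.724 0.265 0.036] [279, 241]
side petri 0.49 [0.686 0.123 0.012] [316, 229]
side timer 0.71 [0.513 0.533 0.012] [309, 324]
{'clock': 0.9, 'joint_pos': array([-6.75525077e+01,  1.79614744e+01, -2.69861216e+00,  6.93400302e+01,
       -2.80805593e-03,  8.99994594e+01]), 'dq': array([-0.06051777,  0.03426589,  0.01059087, -0.00163371,  0.03083794,
       -0.08129068]), 'tau': array([-1.20782068e-03, -5.39444768e+01,  3.40052569e+01,  1.23468555e-03,
       -2.25227509e-04, -8.35132880e-06]), 'tcp_pos': array([ 0.22908355, -0.55453583,  0.23130752]), 'orientation': array([[ 9.24226244e-01,  3.81845319e-01, -4.60743715e-05],
       [ 3.81845319e-01, -9.24226245e-01, -1.68305295e-05],
       [-4.90098023e-05, -2.03806596e-06, -9.99999999e-01]]), 'force': array([-0.09262136, -0.02010503, -0.16658222]), 'wrist_torque': array([ 0.01976321,  0.03030991, -0.02372298]), 'finger_force': 0.0, 'width': 0.0850121850192017}
```

View pics/scene1.png

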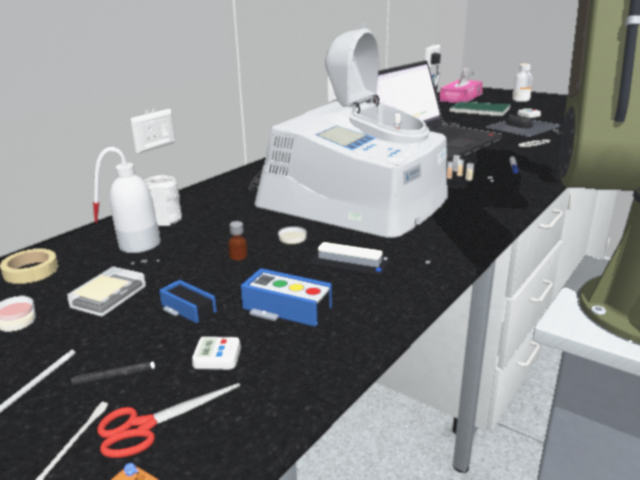

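```bash
python3 - <<'E'
from h import *
im=cv2.imread("pics/side1.png")
a=im[200:360,240:420]
cv2.imwrite("pics/sidecrop.png",cv2.resize(a,None,fx=3.7,fy=3.7,interpolation=cv2.INTER_CUBIC))
E
```

```text
(no output)
```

View pics/sidecrop.png

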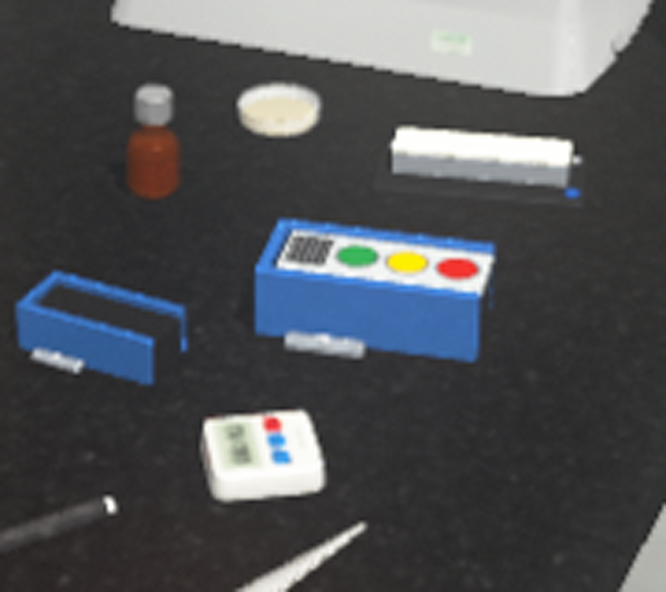

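The scene shows two dock look-alikes: the large blue one holding the strip (scene px 285,295) and a small empty blue one (187,300). The viewer's white bar is at (350,255), and the white timer at (216,352) is a bystander. I choose the large dock. Its open front and red filter face the robot, at right, and the crop confirms this.

```bash
python3 - <<'E'
from h import *
for n in ("scene","side"):
    im=cv2.imread(f"pics/{n}1.png");P=cloud(n,np.load(f"{n}d.npy"))
    for lab,c,z,r in (("dock",(.508,.355),(.038,.055),.11),("bar",(.512,.16),(.024,.04),.1)):
        m=(P[...,2]>z[0])&(P[...,2]<z[1])&(np.hypot(P[...,0]-c[0],P[...,1]-c[1])<r)
        q=P[m];b=cv2.minAreaRect((q[:,:2]*1000).astype(np.float32));print(n,lab,m.sum(),b,np.median(q[:,2]))
    hsv=cv2.cvtColor(im,cv2.COLOR_BGR2HSV)
    near=(np.hypot(P[...,0]-.508,P[...,1]-.355)<.1)&(P[...,2]>.03)
    for col,lo,hi in (("red",170,180),("yel",22,35),("grn",50,80)):
        m=near&(hsv[...,0]>=lo)&(hsv[...,0]<=hi)&(hsv[...,1]>120)
        print(n,col,m.sum(),np.median(P[m],0).round(4))
E
```

```text
scene dock 1983 ((516.5568237304688, 347.5326232910156), (144.04925537109375, 74.4178695678711), 11.542718887329102) 0.04603131626329099
scene bar 596 ((517.3414306640625, 146.61599731445312), (123.2501449584961, 34.64244079589844), 14.639043807983398) 0.03129477560825594
scene red 4 [0.4667 0.3427 0.0466]
scene yel 58 [0.497  0.3443 0.0463]
scene grn 46 [0.5286 0.35   0.0465]
side dock 1060 ((518.2671508789062, 350.130859375), (143.44154357910156, 76.50589752197266), 12.153216361999512) 0.044432226110606765
side bar 326 ((519.6453247070312, 147.03135681152344), (123.5166015625, 42.50585174560547), 13.883445739746094) 0.02959153453469926
side red 0 [nan nan nan]
side yel 43 [0.4996 0.3417 0.0452]
side grn 33 [0.5302 0.3465 0.045 ]
  return _methods._mean(a, axis=axis, dtype=dtype,
  ret = um.true_divide(
```

Emit:
{"name": "send_rows", "arguments": {
  "series": [
    [0,60,20,0,0,0.0,0],
    [20,120,40,0,0,0.1,0],
    [40,180,60,0,0,0.25,0],
    [60,240,60,0,0,0.4,0],
    [80,300,60,0,0,0.55,0],
    [100,360,60,0,0,0.7,0],
    [120,420,60,0,0,0.85,0],
    [135,480,60,0,0,1.0,0]
  ]
}}

```text
clock: 1.9
tcp_pos: [0.362, -0.0827, 0.2917]
orientation: [[0.174, 0.985, 0.002], [0.985, -0.174, -0.0], [-0.0, 0.002, -1.0]]
force: [1.2, 0.5, -0.1]
width: 0.0854
finger_force: 0.0
```

```bash
python3 - <<'E'
from h import *
print(sensors.get_obs()["joint_pos"].round(1)); c=cams.calibration("wrist"); print(np.array(c["cam_to_world"]).round(3),c["fx"])
E
```

```text
[-12.9  -8.2 -23.6  74.5  -0.   87.1]
[[ 0.985 -0.168 -0.044  0.374]
 [-0.173 -0.949 -0.262 -0.017]
 [ 0.002  0.266 -0.964  0.435]
 [ 0.     0.     0.     1.   ]] 376.93635978191696
```

Emit:
{"name": "send_rows", "arguments": {
  "series": [
    [10,50,0,0,0,0.18,0],
    [10,100,0,0,0,0.36,0],
    [10,150,0,0,0,0.54,0],
    [15,200,0,0,0,0.72,0],
    [40,250,0,0,0,0.9,0],
    [70,300,-10,0,0,1.08,0],
    [100,350,-20,0,0,1.26,0.5],
    [130,400,-30,0,0,1.44,1]
  ]
}}

```text
clock: 2.9
tcp_pos: [0.4923, 0.3174, 0.2611]
orientation: [[-0.954, 0.299, 0.001], [0.299, 0.954, 0.0], [-0.001, 0.0, -1.0]]
force: [0.1, 0.2, -0.1]
width: 0.0517
finger_force: 0.0
```

Emit:
{"name": "send_rows", "arguments": {
  "series": [
    [8,28,-10,0,0,0.18,1],
    [8,28,-10,0,0,0.36,1],
    [8,28,-10,0,0,0.515,1],
    [8,28,-10,0,0,0.515,1]
  ]
}}

```text
clock: 3.4
tcp_pos: [0.4995, 0.3436, 0.2512]
orientation: [[-0.979, -0.202, -0.0], [-0.202, 0.979, -0.0], [0.0, -0.0, -1.0]]
force: [0.7, 0.8, 0.3]
width: -0.0003
finger_force: 0.0
```

```bash
python3 - <<'E'
from h import *
o=sensors.get_obs();print(o["joint_pos"].round(1),o["tcp_pos"].round(4),o["orientation"].round(3).tolist(),o["force"].round(2),o["width"],o["clock"])
im,d=cams.grab_frame("wrist");cv2.imwrite("pics/w1.png",im);np.save("w1d.npy",d)
P=cloud("wrist",d)
hsv=cv2.cvtColor(im,cv2.COLOR_BGR2HSV)
near=(np.hypot(P[...,0]-.508,P[...,1]-.355)<.12)&(P[...,2]>.025)
for col,lo,hi in (("red",170,180),("yel",22,35),("grn",50,80)):
    m=near&(hsv[...,0]>=lo)&(hsv[...,0]<=hi)&(hsv[...,1]>120); v,u=np.nonzero(m)
    print(col,m.sum(),P[m].mean(0).round(4),u.mean().round(),v.mean().round())
for t in ("strip","strip_patch","dock_front"):
    for r in cams.look_for("wrist",t)[:2]:
        w=world("wrist",r["xyz"]); print(t,round(r["conf"],2),w.round(4),pix("wrist",w))
E
```

```text
[34.5 18.3  0.3 72.1  0.  22.9] [0.4995 0.3436 0.2512] [[-0.979, -0.202, -0.0], [-0.202, 0.979, -0.0], [0.0, -0.0, -1.0]] [0.73 0.78 0.3 ] -0.00032238132682765706 3.4
red 7 [0.4598 0.3346 0.0967] 278.0 187.0
yel 521 [0.4992 0.3423 0.0477] 320.0 204.0
grn 443 [0.53   0.3483 0.0502] 320.0 237.0
strip 0.57 [0.5039 0.346  0.0466] [323, 209]
strip_patch 0.7 [0.5064 0.3493 0.0422] [326, 211]
dock_front 0.9 [0.5261 0.3315 0.049 ] [304, 229]
dock_front 0.63 [0.6139 0.4418 0.0254] [389, 320]
```

View pics/w1.png

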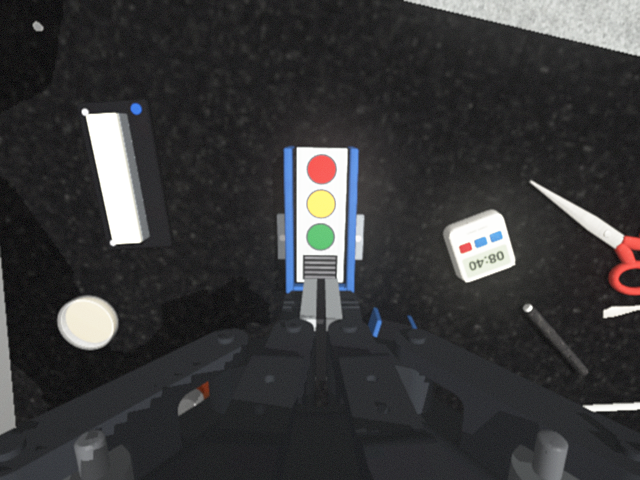

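Wrist view: strip vertical at col 321 (red 321,168; yellow 320,204; green 320,237; patch 320,266), dock walls at cols 287 and 354. The viewer bar is at (115,178), petri (88,322), timer (480,243).

```bash
cat >> h.py <<'E'
def ray(name,uv,z,T=None):
    c=cams.calibration(name);T=np.array(c["cam_to_world"]) if T is None else T
    uv=np.atleast_2d(np.asarray(uv,float))
    r=np.c_[(uv[:,0]-c["cx"])/c["fx"],(uv[:,1]-c["cy"])/c["fy"],np.ones(len(uv))]@T[:3,:3].T
    return T[:3,3]+r*((z-T[2,3])/r[:,2])[:,None]
def cents(im,box):
    hsv=cv2.cvtColor(im,cv2.COLOR_BGR2HSV);u0,v0,u1,v1=box;out={}
    for col,lo,hi in (("red",0,8),("red2",170,180),("yel",22,35),("grn",50,80)):
        m=(hsv[...,0]>=lo)&(hsv[...,0]<=hi)&(hsv[...,1]>120)&(hsv[...,2]>90)
        k=np.zeros_like(m);k[v0:v1,u0:u1]=m[v0:v1,u0:u1];v,u=np.nonzero(k)
        if len(u)>30: out[col]=(u.mean(),v.mean(),len(u))
    return out
E
python3 - <<'E'
from h import *
im=cv2.imread("pics/w1.png")
C=cents(im,(295,140,350,285));print(C)
W={k:ray("wrist",v[:2],.046)[0] for k,v in C.items()}
for k in W: print(k,W[k].round(4))
ks=list(W);d=W["grn"]-W[ks[0]];yaw=np.arctan2(d[1],d[0]);ex=np.array([np.cos(yaw),np.sin(yaw)])
print("len",np.hypot(*d[:2]),"yaw",np.degrees(yaw))
off={"red":-.046,"red2":-.046,"yel":-.014,"grn":.018}
o=np.mean([W[k][:2]-off[k]*ex for k in W],0);print("strip origin",o.round(4),"patch",(o+.049*ex).round(4))
# dock blue
hsv=cv2.cvtColor(im,cv2.COLOR_BGR2HSV)
m=((hsv[...,0]>100)&(hsv[...,0]<125)&(hsv[...,1]>130)&(hsv[...,2]>60));k=np.zeros_like(m);k[140:295,275:368]=m[140:295,275:368]
v,u=np.nonzero(k);p=ray("wrist",np.c_[u,v],.0475)[:,:2]
b=cv2.minAreaRect((p*1000).astype(np.float32));print("dock rect",b)
# bar
g=im.min(2);k=np.zeros_like(g);k[90:255,70:175]=(g[90:255,70:175]>235)*255
k=cv2.morphologyEx(k,cv2.MORPH_OPEN,np.ones((7,7)))
v,u=np.nonzero(k);p=ray("wrist",np.c_[u,v],.032)[:,:2];b=cv2.minAreaRect((p*1000).astype(np.float32));print("bar",len(u),b)
d=np.load("w1d.npy");q=cloud("wrist",d)[k>0];print(np.median(q,0))
E
```

```text
{'red': (np.float64(321.1822827938671), np.float64(168.95229982964224), 587), 'yel': (np.float64(320.4337811900192), np.float64(203.57581573896354), 521), 'grn': (np.float64(319.96839729119637), np.float64(236.72686230248306), 443)}
red [0.4679 0.3365 0.046 ]
yel [0.4996 0.3423 0.046 ]
grn [0.5313 0.3484 0.046 ]
len 0.0644554356718602 yaw 10.638664976015072
strip origin [0.5134 0.345 ] patch [0.5615 0.354 ]
dock rect ((518.606689453125, 345.4909362792969), (142.0191192626953, 68.65876770019531), 11.470108032226562)
bar 3790 ((520.5181884765625, 144.55369567871094), (123.91155242919922, 28.183349609375), 15.025727272033691)
[0.51604619 0.14418138 0.03296729]
```

Emit:
{"name": "send_rows", "arguments": {
  "series": [
    [30,5,-50,0,0,0,1],
    [62,10.5,-100,0,0,0,1],
    [62,10.5,-150,0,0,0,1],
    [62,10.5,-190,0,0,0,1],
    [62,10.5,-198,0,0,0,1],
    [62,10.5,-200,0,0,0,1],
    [62,10.5,-200,0,0,0,1]
  ]
}}

```text
clock: 4.47
tcp_pos: [0.5628, 0.3549, 0.0535]
orientation: [[-0.979, -0.204, 0.003], [-0.204, 0.979, 0.002], [-0.003, 0.001, -1.0]]
force: [0.7, -0.1, 0.6]
width: -0.0003
finger_force: 0.0
```

```bash
python3 - <<'E'
from h import *
o=sensors.get_obs();print(o["tcp_pos"].round(4),o["force"].round(2),o["clock"])
E
```

```text
[0.5628 0.3549 0.0535] [ 0.67 -0.05  0.56] 4.475
```

Emit:
{"name": "send_rows", "arguments": {
  "series": [
    [0,0,0,0,0,0,1],
    [0,0,-1,0,0,0,1],
    [0,0,-2,0,0,0,1],
    [0,0,-2,0,0,0,1]
  ]
}}

```text
clock: 4.97
tcp_pos: [0.5614, 0.3539, 0.0492]
orientation: [[-0.979, -0.204, -0.0], [-0.204, 0.979, -0.0], [0.0, -0.0, -1.0]]
force: [0.1, -0.0, -0.1]
width: 0.0002
finger_force: 0.0
```

Emit:
{"name": "send_rows", "arguments": {
  "series": [
    [0,0,-1,0,0,0,1],
    [0,0,-2,0,0,0,1],
    [0,0,-2,0,0,0,1]
  ]
}}

```text
clock: 5.35
tcp_pos: [0.5614, 0.3539, 0.0471]
orientation: [[-0.979, -0.204, -0.0], [-0.204, 0.979, -0.0], [0.0, -0.0, -1.0]]
force: [-0.4, 0.2, -0.1]
width: 0.0
finger_force: 0.0
```

Emit:
{"name": "send_rows", "arguments": {
  "series": [
    [0,0,-0.5,0,0,0,1],
    [0,0,-0.5,0,0,0,1]
  ]
}}

```text
clock: 5.6
tcp_pos: [0.5615, 0.354, 0.0468]
orientation: [[-0.979, -0.204, -0.0], [-0.204, 0.979, -0.0], [0.0, -0.0, -1.0]]
force: [-0.1, -0.6, -0.0]
width: 0.0
finger_force: 0.0
```

Emit:
{"name": "send_rows", "arguments": {
  "series": [
    [0,0,-0.5,0,0,0,1],
    [0,0,-0.5,0,0,0,1]
  ]
}}

```text
clock: 5.85
tcp_pos: [0.5614, 0.3539, 0.0462]
orientation: [[-0.979, -0.204, -0.0], [-0.204, 0.979, -0.0], [0.0, -0.0, -1.0]]
force: [0.1, -0.3, -0.1]
width: -0.0002
finger_force: 0.0
```

Emit:
{"name": "send_rows", "arguments": {
  "series": [
    [0,0,-0.3,0,0,0,1],
    [0,0,-0.3,0,0,0,1]
  ]
}}

```text
clock: 6.1
tcp_pos: [0.5615, 0.354, 0.0462]
orientation: [[-0.979, -0.204, 0.0], [-0.204, 0.979, 0.0], [-0.0, 0.0, -1.0]]
force: [-0.3, -0.3, 1.7]
width: 0.0005
finger_force: 0.6
```

Emit:
{"name": "send_rows", "arguments": {
  "series": [
    [0,0,-0.3,0,0,0,1],
    [0,0,-0.3,0,0,0,1]
  ]
}}

```text
clock: 6.35
tcp_pos: [0.5616, 0.3541, 0.0461]
orientation: [[-0.979, -0.204, 0.0], [-0.204, 0.979, 0.0], [-0.0, 0.0, -1.0]]
force: [-1.3, -0.1, 4.7]
width: -0.0
finger_force: 2.3
```

Emit:
{"name": "send_rows", "arguments": {
  "series": [
    [0,0,-0.5,0,0,0,1],
    [0,0,-0.5,0,0,0,1]
  ]
}}

```text
clock: 6.6
tcp_pos: [0.5619, 0.3543, 0.0461]
orientation: [[-0.979, -0.204, 0.001], [-0.204, 0.979, 0.001], [-0.001, 0.0, -1.0]]
force: [-0.9, -1.0, 7.3]
width: -0.0001
finger_force: 3.5
```

Emit:
{"name": "send_rows", "arguments": {
  "series": [
    [0,0,-0.4,0,0,0,1],
    [0,0,-0.4,0,0,0,1]
  ]
}}

```text
clock: 6.85
tcp_pos: [0.5621, 0.3545, 0.0461]
orientation: [[-0.979, -0.204, 0.002], [-0.204, 0.979, 0.001], [-0.002, 0.001, -1.0]]
force: [-1.9, -0.1, 8.7]
width: 0.0001
finger_force: 4.5
```

Emit:
{"name": "send_rows", "arguments": {
  "series": [
    [-1,-0.2,-0.1,0,0,0,1],
    [-2,-0.4,-0.2,0,0,0,1],
    [-4,-0.8,-0.2,0,0,0,1],
    [-6,-1.2,-0.2,0,0,0,1],
    [-8,-1.6,-0.2,0,0,0,1],
    [-8,-1.6,-0.2,0,0,0,1]
  ]
}}

```text
clock: 7.6
tcp_pos: [0.5551, 0.3533, 0.0461]
orientation: [[-0.979, -0.204, 0.003], [-0.204, 0.979, 0.002], [-0.004, 0.001, -1.0]]
force: [0.2, 0.2, 8.4]
width: 0.0003
finger_force: 3.7
```

```bash
python3 - <<'E'
from h import *
im,d=cams.grab_frame("wrist");cv2.imwrite("pics/w2.png",im)
C=cents(im,(250,0,390,300));print(C)
for k in C: print(k,ray("wrist",C[k][:2],.046)[0].round(4))
E
```

```text
{'red': (np.float64(329.2317153525148), np.float64(41.287283110037336), 4553), 'yel': (np.float64(327.19385847797065), np.float64(137.7487316421896), 3745), 'grn': (np.float64(323.2671755725191), np.float64(229.39312977099237), 2096)}
red [0.4609 0.336  0.046 ]
yel [0.4925 0.342  0.046 ]
grn [0.5269 0.3478 0.046 ]
```

View pics/w2.png

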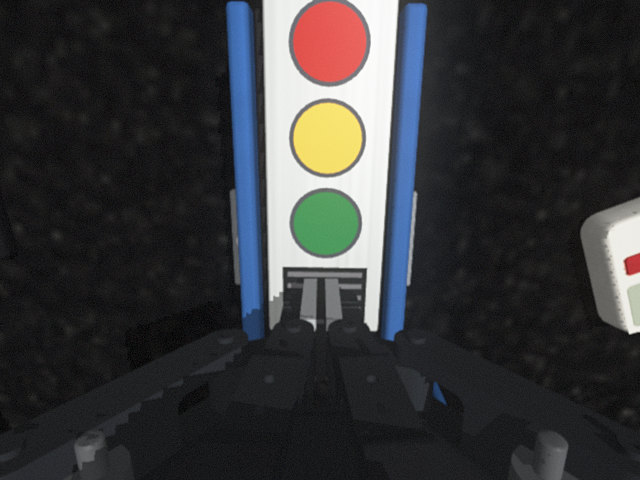

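The fingertips are carrying the strip, which has moved about 7 mm. Red is now at (329,41), and the walls are still clear on both sides, though the right gap is narrower. I'll continue the drag.

Emit:
{"name": "send_rows", "arguments": {
  "series": [
    [-2,-0.5,0,0,0,0,1],
    [-5,-1.1,0,0,0,0,1],
    [-8,-1.8,0,0,0,0,1],
    [-11,-2.4,0,0,0,0,1],
    [-14,-3.0,0,0,0,0,1],
    [-17,-3.6,0,0,0,0,1],
    [-20,-4.2,0,0,0,0,1],
    [-20,-4.2,0,0,0,0,1]
  ]
}}

```text
clock: 8.65
tcp_pos: [0.535, 0.3491, 0.0461]
orientation: [[-0.979, -0.204, 0.003], [-0.204, 0.979, 0.002], [-0.003, 0.001, -1.0]]
force: [-0.2, -0.0, 7.8]
width: -0.0004
finger_force: 3.9
```

Emit:
{"name": "send_rows", "arguments": {
  "series": [
    [-2,-0.4,-0.1,0,0,0,1],
    [-5,-1.0,-0.1,0,0,0,1],
    [-8,-1.6,-0.1,0,0,0,1],
    [-11,-2.2,-0.1,0,0,0,1],
    [-14,-2.8,-0.1,0,0,0,1],
    [-17,-3.4,-0.1,0,0,0,1],
    [-19,-3.8,-0.1,0,0,0,1],
    [-19,-3.8,-0.1,0,0,0,1]
  ]
}}

```text
clock: 9.65
tcp_pos: [0.5162, 0.3454, 0.0461]
orientation: [[-0.979, -0.204, 0.004], [-0.204, 0.979, 0.002], [-0.004, 0.001, -1.0]]
force: [0.8, -0.7, 7.7]
width: -0.0003
finger_force: 4.1
```

```bash
python3 - <<'E'
from h import *
im,d=cams.grab_frame("wrist")
C=cents(im,(250,0,390,300))
for k in C: print(k,C[k],ray("wrist",C[k][:2],.046)[0].round(4))
E
```

```text
red (np.float64(329.2750383519614), np.float64(41.241726934034624), 4563) [0.422  0.3281 0.046 ]
yel (np.float64(327.25708177445216), np.float64(137.75734901122394), 3742) [0.4536 0.3342 0.046 ]
grn (np.float64(323.2702205882353), np.float64(228.77711397058823), 2176) [0.4878 0.3398 0.046 ]
```

Emit:
{"name": "send_rows", "arguments": {
  "series": [
    [0,0,3,0,0,0,1],
    [0,0,20,0,0,0,1],
    [0,0,70,0,0,0,1],
    [-20,-4,120,0,0,0,0.5],
    [-40,-8,160,0,0,0,0],
    [-60,-12,170,0,0,0,0],
    [-60,-12,170,0,0,0,0],
    [-60,-12,170,0,0,0,0]
  ]
}}

```text
clock: 10.7
tcp_pos: [0.4547, 0.3323, 0.2143]
orientation: [[-0.979, -0.204, -0.0], [-0.204, 0.979, -0.0], [0.0, -0.0, -1.0]]
force: [0.8, -0.3, -0.1]
width: 0.0852
finger_force: 0.0
```

```bash
python3 - <<'E'
from h import *
o=sensors.get_obs();print(o["tcp_pos"].round(4),o["orientation"].round(3).tolist())
im,d=cams.grab_frame("wrist");cv2.imwrite("pics/w3.png",im);np.save("w3d.npy",d)
C=cents(im,(250,50,390,350));W={}
for k in C: W[k]=ray("wrist",C[k][:2],.046)[0];print(k,C[k],W[k].round(4))
d=W["grn"]-W["red"];yaw=np.arctan2(d[1],d[0]);ex=np.array([np.cos(yaw),np.sin(yaw)])
off={"red":-.046,"yel":-.014,"grn":.018}
c=np.mean([W[k][:2]-off[k]*ex for k in W],0);print(np.degrees(yaw),"origin",c.round(4),"pinch(-43)",(c-.043*ex).round(4))
print("overhang vs dock",(c-np.array([.5127,.3443]))@ex)
E
```

```text
[0.4547 0.3323 0.2143] [[-0.979, -0.204, -0.0], [-0.204, 0.979, -0.0], [0.0, -0.0, -1.0]]
red (np.float64(324.6277173913044), np.float64(173.1453804347826), 736) [0.4222 0.3279 0.046 ]
grn (np.float64(322.1722222222222), np.float64(250.20277777777778), 360) [0.4874 0.3395 0.046 ]
10.077605108358917 origin [0.4686 0.3361] pinch(-43) [0.4263 0.3286]
overhang vs dock -0.04485130379367237
```

View pics/w3.png

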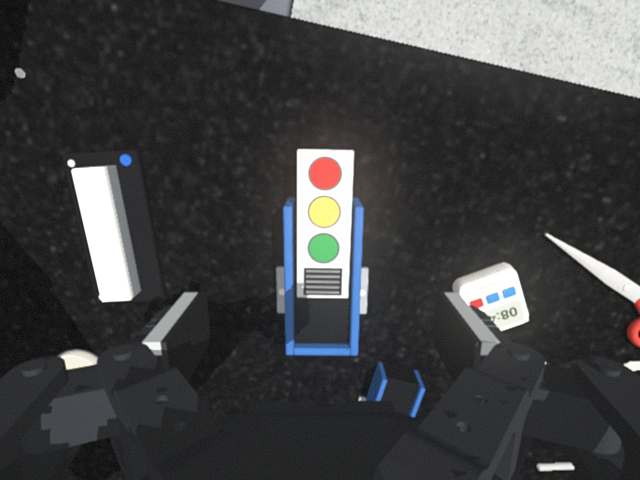

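The strip overhangs by about 45 mm: its front edge is at row 149, the bed front at row 200, and it spans cols 297–353. Next I refine its axis from the outline.

```bash
python3 - <<'E'
from h import *
im=cv2.imread("pics/w3.png");g=im.astype(int)
R=[];L=[]
gray=im.max(2)
for v in range(153,196):  # free overhang: bright vs dark
    row=gray[v,260:400].astype(float);t=130
    i=np.nonzero(row>t)[0];a,b=i[0],i[-1]
    L.append((260+a-(row[a]-t)/(row[a]-row[a-1]),v));R.append((260+b+(row[b]-t)/(row[b]-row[b+1]),v))
l=ray("wrist",L,.046)[:,:2];r=ray("wrist",R,.046)[:,:2]
for n,p in (("L",l),("R",r),("mid",(l+r)/2)):
    k=np.polyfit(p[:,0],p[:,1],1);print(n,np.degrees(np.arctan(k[0])),"y at x=.4263",np.polyval(k,.4263))
print("width",np.hypot(*(l-r).T).mean())
col=gray[130:165,325];i=np.nonzero(col>130)[0][0];print("front edge",ray("wrist",[(325,130+i-.5)],.046))
E
```

```text
L 10.65255789360225 y at x=.4263 0.30486411049606743
R 10.922123063765964 y at x=.4263 0.3525652274587614
mid 10.787489285591647 y at x=.4263 0.3287030310366403
width 0.0468490472507707
front edge [[0.40288026 0.32408913 0.046     ]]
```

Emit:
{"name": "send_rows", "arguments": {
  "series": [
    [-28.4,-3.9,-40,0,0,-0.017,0],
    [-28.4,-3.9,-90,0,0,-0.017,0],
    [-28.4,-3.9,-130,0,0,-0.017,0],
    [-28.4,-3.9,-160,0,0,-0.017,0],
    [-28.4,-3.9,-180,0,0,-0.017,0],
    [-28.4,-3.9,-192,0,0,-0.017,0],
    [-28.4,-3.9,-192,0,0,-0.017,0],
    [-28.4,-3.9,-192,0,0,-0.017,0]
  ]
}}

```text
clock: 11.75
tcp_pos: [0.4267, 0.3289, 0.0231]
orientation: [[-0.982, -0.187, 0.001], [-0.187, 0.982, 0.001], [-0.001, 0.0, -1.0]]
force: [0.4, -0.2, 0.3]
width: 0.0854
finger_force: 0.0
```

```bash
python3 - <<'E'
from h import *
o=sensors.get_obs();print(o["tcp_pos"].round(4),o["force"].round(2))
im,d=cams.grab_frame("wrist");cv2.imwrite("pics/w4.png",im)
E
```

```text
[0.4267 0.3289 0.0231] [ 0.44 -0.21  0.3 ]
```

View pics/w4.png

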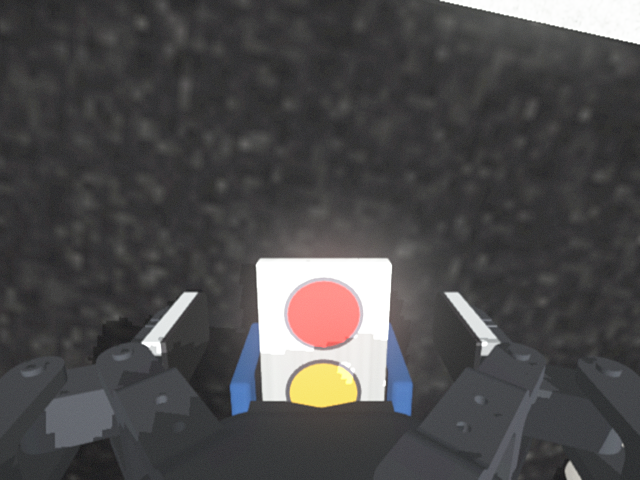

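The open fingers straddle the overhang. Fingertip mid is col 321 and strip mid col 324, so I shift about +1 mm in y and then close.

Emit:
{"name": "send_rows", "arguments": {
  "series": [
    [-0.2,0.9,0,0,0,0,0],
    [-0.2,0.9,0,0,0,0,0.2],
    [-0.2,0.9,0,0,0,0,0.35],
    [-0.2,0.9,0,0,0,0,0.42],
    [-0.2,0.9,0,0,0,0,0.42]
  ]
}}

```text
clock: 12.42
tcp_pos: [0.4258, 0.3293, 0.0225]
orientation: [[-0.982, -0.187, -0.0], [-0.187, 0.982, -0.0], [0.0, -0.0, -1.0]]
force: [-0.2, 1.2, -0.5]
width: 0.0497
finger_force: 0.0
```

Emit:
{"name": "send_rows", "arguments": {
  "series": [
    [0,0,0,0,0,0,0.44],
    [0,0,0,0,0,0,0.46],
    [0,0,0,0,0,0,0.5],
    [0,0,0,0,0,0,0.55]
  ]
}}

```text
clock: 12.92
tcp_pos: [0.4259, 0.3294, 0.0227]
orientation: [[-0.982, -0.187, 0.0], [-0.187, 0.982, 0.0], [-0.0, 0.0, -1.0]]
force: [-0.1, -0.3, 4.0]
width: 0.0447
finger_force: 60.6
```

Emit:
{"name": "send_rows", "arguments": {
  "series": [
    [0,0,2,0,0,0,0.6],
    [0,0,8,0,0,0,0.6],
    [0,0,20,0,0,0,0.6],
    [0,0,40,0,0,0,0.6],
    [0,0,60,0,0,0,0.6],
    [0,0,80,0,0,0,0.6],
    [0,0,80,0,0,0,0.6],
    [0,0,80,0,0,0,0.6]
  ]
}}

```text
clock: 13.92
tcp_pos: [0.4257, 0.3292, 0.1022]
orientation: [[-0.982, -0.187, -0.0], [-0.187, 0.982, -0.0], [0.0, -0.0, -1.0]]
force: [0.0, 0.0, -2.6]
width: 0.0445
finger_force: 61.4
```

```bash
python3 - <<'E'
from h import *
o=sensors.get_obs();print(o["tcp_pos"].round(4),o["force"].round(2),o["wrist_torque"].round(3),o["width"])
im=cv2.imread("pics/w3.png")
# bar in w3 : pose of that picture
T0=np.array(cams.calibration("wrist")["cam_to_world"]);R=o["orientation"];t=o["tcp_pos"]
X=np.eye(4);X[:3,:3]=R;X[:3,3]=t;H=np.linalg.inv(X)@T0
Y=np.eye(4);Y[:3,:3]=[[-.979,-.204,0],[-.204,.979,0],[0,0,-1]];Y[:3,3]=[.4547,.3323,.2143];T3=Y@H
g=im.min(2);k=np.zeros_like(g);k[150:310,60:150]=(g[150:310,60:150]>235)*255
k=cv2.morphologyEx(k,cv2.MORPH_OPEN,np.ones((7,7)));v,u=np.nonzero(k)
print("bar",cv2.minAreaRect((ray("wrist",np.c_[u,v],.032,T3)[:,:2]*1000).astype(np.float32)))
im,d=cams.grab_frame("wrist");cv2.imwrite("pics/w5.png",im)
P=cloud("wrist",d);hsv=cv2.cvtColor(im,cv2.COLOR_BGR2HSV)
m=(hsv[...,2]>150)&(d>0)&(P[...,2]>.1);k=np.zeros_like(m);k[230:420,255:395]=m[230:420,255:395];q=P[k]
A=np.c_[q[:,:2],np.ones(len(q))];c=np.linalg.lstsq(A,q[:,2],rcond=None)[0];print(k.sum(),"tilt grad",c[:2].round(3),"z med",np.median(q[:,2]),"xmin",np.percentile(q[:,0],.5))
im,d=cams.grab_frame("side");cv2.imwrite("pics/s5.png",cv2.resize(im[180:330,250:430],None,fx=4,fy=4,interpolation=cv2.INTER_CUBIC))
E
```

```text
[0.4257 0.3292 0.1022] [ 0.    0.01 -2.63] [-0.023  0.098  0.   ] 0.04452640212855678
bar ((520.235107421875, 144.89649963378906), (124.00133514404297, 28.790372848510742), 14.821821212768555)
17151 tilt grad [ 0.005 -0.01 ] z med 0.12550603557795498 xmin 0.40014991416181817
```

View pics/s5.png

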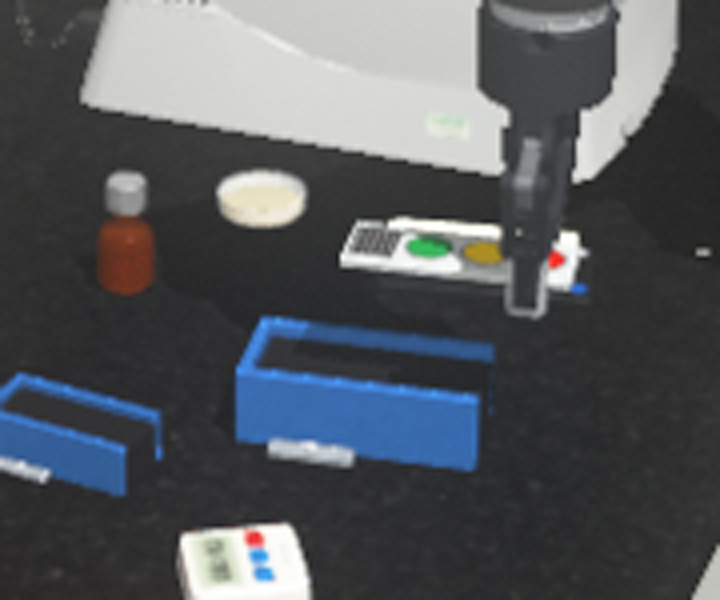

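The strip is held level: patch, green and yellow are visible in front of the finger (crop px 380–560, 245), and the dock below is empty. The second bar fix agrees with the first: (0.5202, 0.1449), yaw 14.8°. Next, the transfer.

Emit:
{"name": "send_rows", "arguments": {
  "series": [
    [5,-20,0,0,0,0.01,0.6],
    [15,-55,0,0,0,0.02,0.6],
    [26,-95,0,0,0,0.035,0.6],
    [38,-135,0,0,0,0.05,0.6],
    [48,-170,0,0,0,0.062,0.6],
    [54.5,-195,0,0,0,0.072,0.6],
    [54.5,-195,-30,0,0,0.072,0.6],
    [54.5,-195,-60,0,0,0.072,0.6]
  ]
}}

```text
clock: 15.02
tcp_pos: [0.4804, 0.1338, 0.0414]
orientation: [[-0.967, -0.256, -0.0], [-0.256, 0.967, -0.0], [0.0, -0.0, -1.0]]
force: [-0.9, 0.1, -1.3]
width: 0.044
finger_force: 61.6
```

Emit:
{"name": "send_rows", "arguments": {
  "series": [
    [0,0,-10,0,0,0,0.6],
    [0,0,-16,0,0,0,0.6],
    [0,0,-20,0,0,0,0.6],
    [0,0,-22,0,0,0,0.6],
    [0,0,-22,0,0,0,0.6],
    [0,0,-22,0,0,0,0.6]
  ]
}}

```text
clock: 15.78
tcp_pos: [0.4807, 0.1345, 0.0209]
orientation: [[-0.966, -0.257, 0.001], [-0.257, 0.966, 0.0], [-0.001, 0.0, -1.0]]
force: [-0.6, 0.2, -2.0]
width: 0.0444
finger_force: 61.7
```

```bash
python3 - <<'E'
from h import *
o=sensors.get_obs();print(o["tcp_pos"].round(4),o["force"].round(2),o["wrist_torque"].round(3))
im,d=cams.grab_frame("side");cv2.imwrite("pics/s6.png",cv2.resize(im[180:300,290:440],None,fx=5,fy=5,interpolation=cv2.INTER_CUBIC))
E
```

```text
[0.4807 0.1345 0.0209] [-0.63  0.24 -2.01] [-0.029  0.084 -0.003]
```

View pics/s6.png

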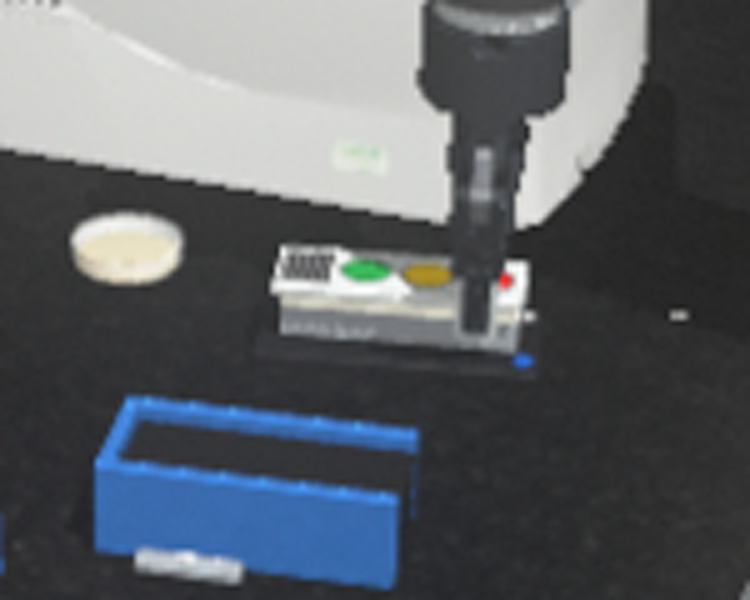

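The strip is over the bar, parallel to it and centred end to end, and a thin pale gap shows beneath it (crop row 305). Lowering in small steps.

Emit:
{"name": "send_rows", "arguments": {
  "series": [
    [0,0,-1,0,0,0,0.6],
    [0,0,-2,0,0,0,0.6],
    [0,0,-2,0,0,0,0.6],
    [0,0,-2,0,0,0,0.6]
  ]
}}

```text
clock: 16.32
tcp_pos: [0.4804, 0.1344, 0.0185]
orientation: [[-0.966, -0.257, -0.0], [-0.257, 0.966, -0.0], [0.0, -0.0, -1.0]]
force: [-0.4, -0.3, -0.8]
width: 0.0447
finger_force: 61.7
```

Emit:
{"name": "send_rows", "arguments": {
  "series": [
    [0,0,-1,0,0,0,0.6],
    [0,0,-1,0,0,0,0.6],
    [0,0,-1,0,0,0,0.6]
  ]
}}

```text
clock: 16.7
tcp_pos: [0.4804, 0.1344, 0.0175]
orientation: [[-0.966, -0.257, 0.0], [-0.257, 0.966, 0.0], [-0.0, 0.0, -1.0]]
force: [0.5, 0.7, -2.4]
width: 0.0444
finger_force: 61.7
```

Emit:
{"name": "send_rows", "arguments": {
  "series": [
    [0,0,-1,0,0,0,0.6],
    [0,0,-1,0,0,0,0.6],
    [0,0,-1,0,0,0,0.6]
  ]
}}

```text
clock: 17.08
tcp_pos: [0.4804, 0.1344, 0.0165]
orientation: [[-0.966, -0.257, -0.0], [-0.257, 0.966, -0.0], [0.0, 0.0, -1.0]]
force: [0.9, -0.2, -1.4]
width: 0.0446
finger_force: 61.7
```

```bash
python3 - <<'E'
from h import *
for i in range(4):
    cams.grab_frame("side");o=sensors.get_obs();print(o["force"].round(2),o["wrist_torque"].round(3),o["tcp_pos"][2].round(4))
E
```

```text
[ 0.15 -0.03 -2.36] [-0.017  0.096 -0.052] 0.0165
[-0.19  0.34 -1.8 ] [-0.032  0.066  0.074] 0.0165
[ 0.31 -0.09 -2.74] [-0.048  0.056  0.06 ] 0.0165
[ 0.69  0.47 -2.38] [ 0.005  0.089 -0.012] 0.0165
```

Emit:
{"name": "send_rows", "arguments": {
  "series": [
    [0,0,-0.7,0,0,0,0.6],
    [0,0,-0.7,0,0,0,0.6]
  ]
}}

```text
clock: 17.52
tcp_pos: [0.4803, 0.1343, 0.0157]
orientation: [[-0.966, -0.257, -0.0], [-0.257, 0.966, -0.0], [0.0, 0.0, -1.0]]
force: [0.0, -0.4, -2.6]
width: 0.0447
finger_force: 61.7
```

Emit:
{"name": "send_rows", "arguments": {
  "series": [
    [0,0,-0.6,0,0,0,0.6],
    [0,0,-0.6,0,0,0,0.6]
  ]
}}

```text
clock: 17.77
tcp_pos: [0.4804, 0.1344, 0.0152]
orientation: [[-0.966, -0.257, 0.0], [-0.257, 0.966, 0.0], [-0.0, -0.0, -1.0]]
force: [-0.3, 0.5, -2.1]
width: 0.0443
finger_force: 61.7
```

```bash
python3 - <<'E'
from h import *
for i in range(4):
    cams.grab_frame("side");o=sensors.get_obs();print(o["force"].round(2),o["wrist_torque"].round(3),o["tcp_pos"][2].round(4))
E
```

```text
[ 0.16 -0.47 -2.76] [-0.028  0.032  0.048] 0.0152
[ 0.21  0.2  -1.26] [0.009 0.044 0.037] 0.0152
[-0.49 -0.52 -1.71] [0.032 0.004 0.051] 0.0153
[ 0.02  0.31 -1.73] [-0.    0.04 -0.02] 0.0152
```

Light contact is beginning, as the torque is falling. A touch further.

Emit:
{"name": "send_rows", "arguments": {
  "series": [
    [0,0,-0.4,0,0,0,0.6],
    [0,0,-0.4,0,0,0,0.6]
  ]
}}

```text
clock: 18.23
tcp_pos: [0.4804, 0.1344, 0.0148]
orientation: [[-0.966, -0.257, 0.0], [-0.257, 0.966, 0.0], [-0.0, 0.0, -1.0]]
force: [0.1, -0.6, -1.0]
width: 0.0442
finger_force: 61.8
```

Emit:
{"name": "send_rows", "arguments": {
  "series": [
    [0,0,-0.3,0,0,0,0.6],
    [0,0,-0.3,0,0,0,0.6]
  ]
}}

```text
clock: 18.48
tcp_pos: [0.4804, 0.1344, 0.0148]
orientation: [[-0.966, -0.257, 0.0], [-0.257, 0.966, 0.0], [-0.0, 0.0, -1.0]]
force: [-1.8, -0.6, 5.1]
width: 0.0448
finger_force: 62.2
```

```bash
python3 - <<'E'
from h import *
for i in range(4):
    cams.grab_frame("side");o=sensors.get_obs();print(o["force"].round(2),o["wrist_torque"].round(3),o["tcp_pos"][2].round(4))
E
```

```text
[-1.75  0.61  6.2 ] [-0.117  0.41  -0.023] 0.0148
[-2.21 -0.65  4.86] [-0.114  0.423 -0.023] 0.0148
[-2.57 -0.18  5.97] [-0.139  0.41  -0.071] 0.0148
[-2.42  0.11  5.58] [-0.121  0.43  -0.038] 0.0148
```

Emit:
{"name": "send_rows", "arguments": {
  "series": [
    [0,0,0.3,0,0,0,0.6],
    [0,0,0.3,0,0,0,0.4],
    [0,0,0.3,0,0,0,0.3],
    [0,0,0.3,0,0,0,0.15],
    [0,0,0.3,0,0,0,0],
    [0,0,0.3,0,0,0,0],
    [0,0,0.3,0,0,0,0]
  ]
}}

```text
clock: 19.55
tcp_pos: [0.4804, 0.1344, 0.0148]
orientation: [[-0.966, -0.257, 0.0], [-0.257, 0.966, 0.0], [-0.0, 0.0, -1.0]]
force: [-1.3, -0.3, 1.2]
width: 0.0856
finger_force: 0.0
```

Emit:
{"name": "send_rows", "arguments": {
  "series": [
    [0,0,15,0,0,0,0],
    [0,0,40,0,0,0,0],
    [0,10,90,0,0,0,0],
    [-10,40,140,0,0,0,0],
    [-10,60,190,0,0,0,0],
    [-10,80,220,0,0,0,0],
    [-10,80,220,0,0,0,0],
    [-10,80,220,0,0,0,0]
  ]
}}

```text
clock: 20.55
tcp_pos: [0.47, 0.214, 0.2347]
orientation: [[-0.966, -0.257, -0.0], [-0.257, 0.966, -0.0], [0.0, -0.0, -1.0]]
force: [-0.6, 0.2, -0.7]
width: 0.0855
finger_force: 0.0
```

```bash
python3 - <<'E'
from h import *
im,d=cams.grab_frame("wrist");cv2.imwrite("pics/w7.png",im)
P=cloud("wrist",d)
hsv=cv2.cvtColor(im,cv2.COLOR_BGR2HSV);C=cents(im,(0,0,640,400));W={}
near=(np.hypot(P[...,0]-.52,P[...,1]-.145)<.09)&(P[...,2]>.02)
for col,lo,hi in (("red",0,8),("yel",22,35),("grn",50,80)):
    m=near&(hsv[...,0]>=lo)&(hsv[...,0]<=hi)&(hsv[...,1]>120);v,u=np.nonzero(m)
    if m.sum()>20: W[col]=ray("wrist",[(u.mean(),v.mean())],.038)[0];print(col,m.sum(),W[col].round(4),np.median(P[m][:,2]))
d=W["grn"]-W["red"];y=np.arctan2(d[1],d[0]);ex=np.array([np.cos(y),np.sin(y)]);off={"red":-.046,"yel":-.014,"grn":.018}
c=np.mean([W[k][:2]-off[k]*ex for k in W],0);print("strip",c.round(4),np.degrees(y));a=np.radians(15);e=c-[.5203,.1448]
print("err along/across mm",1e3*(e@[np.cos(a),np.sin(a)]),1e3*(e@[-np.sin(a),np.cos(a)]));o=sensors.get_obs();print(o["clock"],o["width"])
E
```

```text
red 588 [0.4763 0.1319 0.038 ] 0.038322684957172254
grn 457 [0.5381 0.1485 0.038 ] 0.03831337033852
strip [0.5207 0.1438] 14.993040565910514
err along/across mm 0.15930051347828092 -1.0536985638701417
20.6 0.08512415708737675
```

View pics/w7.png

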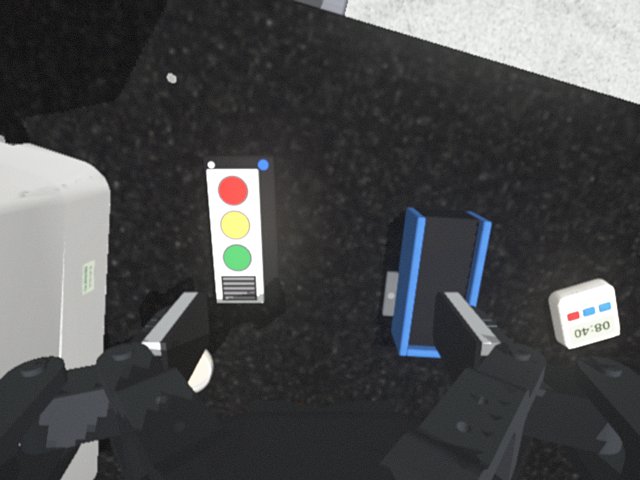

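The strip lies flat and centred on the bar (px 236,236), and the gripper is clear of it. The error is 0.2 mm along and 1 mm across, with the yaw matched. Handing in.

```bash
python3 -c "
from h import *
print(manip.sign_off())"
```

```text
the job is handed in; nothing more can be done
None
```

The strip was drawn out about 45 mm, pinched, lifted and laid flat on the viewer's light bar, about 1 mm off the bar's middle, and I handed the job in at about 21 s; the hand-in returned no verdict.

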